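# Portion three walnuts from the gravity dispenser

## Robot

A 6-joint arm with a two-finger parallel gripper is mounted at the origin on the work surface. World frame = base frame: x ahead of the robot, y to its left, z up, the work surface at z = 0. Lengths are in m, angles in rad, forces in N, time in s.
With the tool pointing down it reaches from about 0.425 to 0.95 m from the base axis. Payload 3.5 kg.
Tool frame: the origin (TCP) lies midway between the tips of the shut fingers; the grasp point (between the pads) lies 19 mm behind it; z points along the fingers, y is the line along which they close (so a half turn about z gives the same grasp; the last joint's range is limited). The gripper opens to 85 mm and grips with 20 to 120 N. Pads are 22 mm wide; open, the fingers measure 114 mm over their backs; the gripper's body (76 mm by 85 mm) begins 54 mm behind the grasp point. The pads swing forward as they close: fully open they stand 13 mm farther back than shut.
Start: joints at [1.114, 0.286, 1.577, -0, 1.279, -0.15], TCP at [0.204, 0.643, 0.231] pointing down, gripper open.
Joint ranges: [-2.77, 2.77], [-0.9, 2.22], [0.21, 2.48], [-1.53, 4.67], [0.24, 2.81], [-2.84, 2.84]. Speed limits (rad/s): [2.79, 2.79, 3.14, 3.14, 3.14, 3.14].

## Interface

Orientations are given as a unit quaternion [x, y, z, w].
In Python, from plant import ctrl gives the robot as it stands.
- The arm moves only by the tool arm_command, never from a script. Its argument "steps" is one flat list of numbers, 5 for each row, row after row: the opening in per cent of the stroke, from 0 (shut) to 100 (fully open), then the shift along the tool's x, y, z each as a share of 25 mm, from -1 to 1, then the turn about the tool's z as a share of 0.1 rad, from -1 to 1. In form: [grip, tx, ty, tz, spin, grip, tx, ty, tz, spin, ...]. A call has 1 to 8 rows; each row shifts and turns the commanded pose from where the row before left it, along the tool's axes as they then stand; what a row does not reach is not made up. A row lasts 1/12 s, in which the tool goes at most 41.7 mm and 7.16 degrees, less where a joint would pass 70% of its speed; a pose out of reach is approached as far as the arm can. A call with a number of a shift or a turn outside -1 to 1 is refused whole. A call with a gripper value outside its range is refused whole. The fingers move at their own pace and stop on an object; "squeeze" is the grip in N (left out, the last holds). Time passes only in rows, so rows that do not move let the fingers close. It gives the time, the measured TCP pose, the force, the opening and the grip force at its end, in the units of the state.
- ctrl.get_state(): the state, without advancing time (a new reading comes with each control period).
- ctrl.read_camera(name): name is "side" or "top"; returns the picture (400x640x3 uint8, red, green, blue); there is no depth.
- ctrl.camera_model(name): a dict with "intrinsics" (3x3 intrinsics, pixels), "rvec" (rotation vector, rad) and "tvec" (3), from world to camera coordinates, as OpenCV has them. Camera axes: x right, y down, z forward; pixel columns grow to the right and rows downward; lengths in m; the calibration is good to about 2 mm. A picture is of the moment at which its call begins. camera_model takes no time and is no camera call.
- ctrl.sign_off(): hands the job in; it is judged then, once.
The state is a dict: "time": time; "qpos": joint angles; "dq": joint speeds; "joint_efforts": joint torques, N m; "eef_pos": TCP position; "tcp_rot": TCP orientation; "contact_force": force on the tool from outside, world axes, zero at the start; "wrist_torque": the same for the moment, N m; "opening": opening from 0.0 (shut) to 1.0 (fully open); "finger_force": force on a finger pad.
Only numpy, scipy, OpenCV 4.12 (cv2) and the standard library are available. Lean on these libraries where they do the work, as an engineer would, in place of code of your own. Each camera call takes 0.05 s, during which the arm holds its last target. There are 200 camera calls.

## Task

Set the empty clay bowl under the chute of the nut dispenser, then turn the dispenser's paddle knob clockwise (as seen facing it) by exactly three clicks, so that three walnuts end up in the bowl and the rest stay in the dispenser. Leave the knob resting in its third click with the bowl upright on the table below it, and leave everything else on the table where it stands.

Things in the scene. Friction and masses are not known exactly. Their poses are not given: they have to be found in the camera images.
- dispenser: fixed gravity nut dispenser, 433 mm high: steel foot, clear drum with a four-blade wheel, above it a clear square hopper tube with walnuts in single file, below it a steel chute. Origin on the table below the drum's centre; its front faces its own -x. In its frame, mm: drum 108 across, its front at x -24 (bearing -28); tube front at x -22; foot x -3 to 127, 150 wide in y, 14 high
- chute_lip (a point): middle of the lower front edge of the sloping steel chute, 87 mm above the table, 58 mm in front of (own -x of) the dispenser's origin. The chute is 74 mm wide; its side walls reach 74 mm in front of the origin and 111 mm up there. The bowl's rim passes under it
- bowl_spot (a point): the point on the table where the middle of the bowl should stand, 115 mm in front of (own -x of) the dispenser's origin: walnuts rolling off the chute land within about 20 mm of the vertical through it
- knob_center (a point): point on the knob's axis half-way along its wings' depth, 215 mm up, 81 mm in front of (own -x of) the dispenser's origin; axes are the dispenser's, the knob's axis is x. Black knob: a cross of four flat wings on a 34 mm hub, tips 58 mm from the axis, wings 30 mm deep along the axis, 9 mm thick, 38 mm free space between them and the drum's bearing. At rest the wings form an X, at 45 degrees
- knob (a joint): turn in rad, 0 at the start, growing clockwise for someone facing the front (upper wings move to the dispenser's own -y, wings on its -y side go down). Clicks every quarter turn: 0, 1.571, 3.142, 4.712, 6.283. Past half-way it snaps on into the next click and stays; before, it falls back. Takes up to 0.3 N m (6 N near a tip). Stop just behind 0. Each click drops one walnut
- bowl_center (a point): round clay bowl, the axis of it half-way up (31 mm above its underside): 160 mm across the rim, 92 mm across the foot, 62 mm high, wall 8 mm thick, about 0.55 kg; z along its axis. It starts empty on the table, 300 to 600 mm from the dispenser
- walnut1: whole walnut in its shell, a ball 34 mm across, 13 g; origin at its centre. At the start on the wheel's -y side, the first to drop
- walnut2: whole walnut in its shell, a ball 34 mm across, 13 g; origin at its centre. At the start in the wheel's top pocket, the second to drop
- walnut3: whole walnut in its shell, a ball 34 mm across, 13 g; origin at its centre. At the start lowest in the hopper tube, the third to drop
- walnut4: whole walnut in its shell, a ball 34 mm across, 13 g; origin at its centre. At the start second in the hopper tube; it must stay in the dispenser
- walnut5: whole walnut in its shell, a ball 34 mm across, 13 g; origin at its centre. At the start third in the hopper tube; it must stay in the dispenser
- walnut6: whole walnut in its shell, a ball 34 mm across, 13 g; origin at its centre. At the start uppermost in the hopper tube; it must stay in the dispenser
- saucepan: lidded aluminium saucepan, 168 mm across, 123 mm high with its lid knob, its handle reaching 220 mm from its axis; origin at the centre of its underside, handle along its +x. To be left where it stands
- comal: flat round steel griddle (comal), 248 mm across, 12 mm high, with one wire loop; origin at the centre of its underside. To be left where it stands
- colander: yellow plastic colander, 216 mm across the rim (264 mm over its two loop handles), 100 mm high; origin at the centre of its underside. To be left where it stands
- rolling_pin: wooden rolling pin lying along its own x, 340 mm long, 54 mm thick; origin under its middle. To be left where it stands
- canister: clear plastic canister with a blue pour top, 104 mm square, 202 mm high; origin at the centre of its underside. To be left where it stands
- spoon: wooden spoon lying along its own x, 280 mm long; origin under it. To be left where it stands

How it is judged:
By the outcome, as a careful person would: the job done as asked, in the order asked, and still so for the second after the job is handed in, with the robot touching nothing.
It also fails if it takes over 62 s, if anything falls off the work surface, if the arm or the gripper's body presses on something with over 40 N, if the wrist force passes 120 N, or if a joint passes its speed limit or range.

## Working session

There is one attempt and no reset: what is moved stays moved. The work goes in short steps, Python scripts to look and compute and a tool call to move; the robot and the scene stay as the last step left them, time stands still between calls to the robot, and variables do not carry over. Pictures are saved under pics/ and viewed, at most 10 in all, crops included, and the job is handed in when it is done.

Besides the shell and the picture viewer there is one more tool, called after "Call:" as name(argument=value, ...) on one line, values as JSON. arm_command: Moves the arm, as the interface text tells. Its arguments: {"type":"object","properties":{"steps":{"type":"array","items":{"type":"number"}},"squeeze":{"type":"number"}},"required":["steps"]}

```bash
mkdir -p pics
cat > h.py <<'E'
import numpy as np, cv2
from scipy.spatial.transform import Rotation as R
from plant import ctrl
def cam(n):
    m=ctrl.camera_model(n); return np.array(m["intrinsics"],float),np.array(m["rvec"],float),np.array(m["tvec"],float)
def proj(n,P):
    K,r,t=cam(n); return cv2.projectPoints(np.array(P,float).reshape(-1,1,3),r,t,K,None)[0].reshape(-1,2)
def ray(n,uv):
    K,r,t=cam(n); Rm=cv2.Rodrigues(r)[0]; d=np.linalg.inv(K)@[uv[0],uv[1],1]
    return (-Rm.T@t.reshape(3)), Rm.T@d
def onz(n,uv,z):
    c,d=ray(n,uv); return c+d*(z-c[2])/d[2]
def snap(n,f):
    i=ctrl.read_camera(n); cv2.imwrite('pics/'+f+'.png',i[:,:,::-1]); return i
E
python3 - <<'E'
from h import *
snap('side','s1');snap('top','t1')
s=ctrl.get_state();print(s['eef_pos'],s['tcp_rot'],s['opening'])
for n in('side','top'):print(n,ray(n,(320,200)))
E
```

```text
[0.20356689 0.64292727 0.23005602] [ 1.52830480e-01  9.88251807e-01 -1.04653807e-03 -3.38984652e-04] 0.9986177677860316
side (array([1.20360921, 1.01714013, 1.01409   ]), array([-0.48024994, -0.66526127, -0.57174784]))
top (array([0.46071461, 0.06594176, 1.35074829]), array([ 0.06328105, -0.00794357, -0.99805997]))
```

View pics/t1.png

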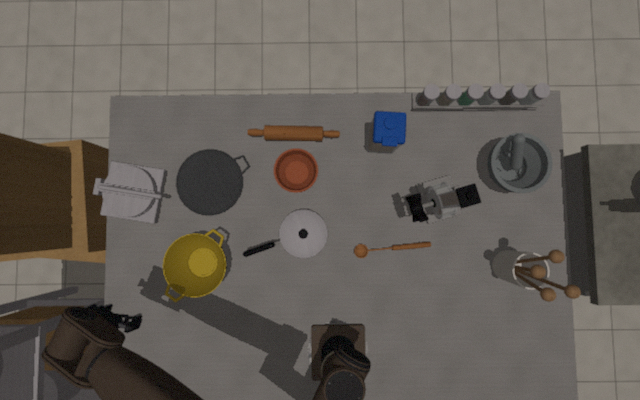

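View pics/s1.png

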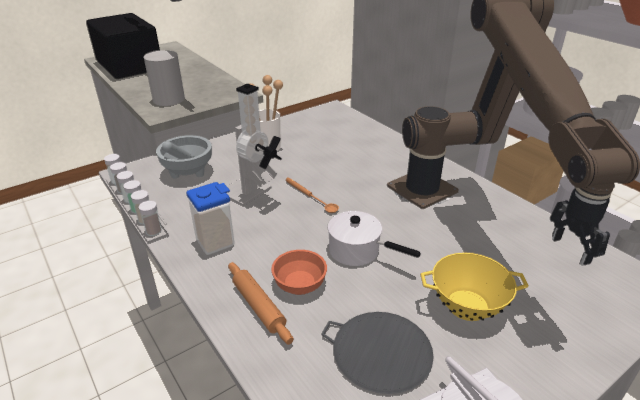

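Top: terracotta bowl at (296,170), pan (303,233), dispenser with black knob at (416,207) and hopper top at (467,195); the canister (390,128) and spoon (360–430,247) flank the knob. Side: bowl (300,270), knob (268,152). Zooming in on the dispenser.

Run:
```python
from h import *
t=cv2.imread('pics/t1.png');s=cv2.imread('pics/s1.png')
a=cv2.resize(t[160:240,380:500],None,fx=5,fy=5,interpolation=cv2.INTER_CUBIC)
b=cv2.resize(s[70:220,220:300],None,fx=2.667,fy=2.667,interpolation=cv2.INTER_CUBIC)[:400]
c=np.zeros((400,600+b.shape[1],3),np.uint8);c[:,:600]=a;c[:b.shape[0],600:]=b
cv2.imwrite('pics/c1.png',c[:,:800]);print(c.shape)
# bowl rim
for n,im in(('top',t),('side',s)):
    h=cv2.cvtColor(im,cv2.COLOR_BGR2HSV)
    m=((h[...,0]<14)&(h[...,1]>120)&(h[...,2]>60)).astype(np.uint8)
    k,l,st,ce=cv2.connectedComponentsWithStats(m)
    for i in range(1,k):
        if st[i,4]>300:
            q=max(cv2.findContours((l==i).astype(np.uint8),0,1)[0],key=len)
            e=cv2.fitEllipse(q);print(n,st[i],ce[i],e, onz(n,e[0],.062))
print(proj('top',[[0,0,0],[.5,0,0],[.5,.2,0]]))
```

```text
(400, 813, 3)
top [248 126  78  15 550] [289.64       132.42727273] ((290.2161560058594, 132.61285400390625), (13.53667163848877, 74.16509246826172), 92.12924194335938) [0.78488809 0.15959975 0.062     ]
top [ 274  149   44   43 1497] [295.46426186 170.0494322 ] ((295.46099853515625, 170.0485382080078), (42.57432174682617, 42.93848419189453), 65.601318359375) [0.64979356 0.14162757 0.062     ]
side [620   0  20  25 374] [631.49465241  10.29946524] ((631.44091796875, 9.68283748626709), (17.58498191833496, 28.133848190307617), 160.6115264892578) [-2.9945663  -0.74518892  0.062     ]
side [278  89  73  26 481] [315.93970894 101.40540541] ((322.7838439941406, 99.66511535644531), (6.854207515716553, 111.99669647216797), 74.58146667480469) [-0.10444251 -0.76949359  0.062     ]
side [   0  161  106   43 1290] [ 50.15581395 181.75426357] ((44.80974578857422, 183.3809814453125), (12.076530456542969, 154.1619110107422), 73.14057922363281) [ 1.14436403 -0.76051663  0.062     ]
side [ 272  250   55   44 1897] [299.00474433 270.89562467] ((298.98980712890625, 270.9706726074219), (43.412506103515625, 53.770721435546875), 86.82709503173828) [0.65686474 0.15767457 0.062     ]
side [ 229  263   64   81 1531] [260.3984324  302.76681907] ((260.3618469238281, 302.7080383300781), (19.534740447998047, 95.92819213867188), 142.4288330078125) [0.8057854 0.1981109 0.062    ]
[[336.99277871 351.76787751]
 [335.10199934 212.39739632]
 [280.87639268 212.93613442]]
```

View pics/c1.png

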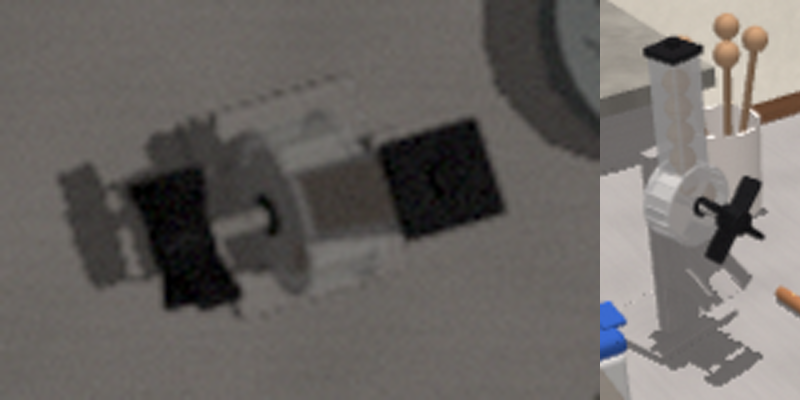

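```bash
cat >> h.py <<'E'
def tri(a,b):
    c1,d1=ray('top',a);c2,d2=ray('side',b);d1/=np.linalg.norm(d1);d2/=np.linalg.norm(d2)
    x=np.linalg.lstsq(np.c_[d1,-d2],c2-c1,rcond=None)[0]
    p,q=c1+x[0]*d1,c2+x[1]*d2; return (p+q)/2,np.linalg.norm(p-q)
E
python3 - <<'E'
from h import *
t=cv2.imread('pics/t1.png');s=cv2.imread('pics/s1.png')
def comps(im,x0,y0,x1,y1,th):
    g=im[y0:y1,x0:x1].max(2);m=(g<th).astype(np.uint8);k,l,st,ce=cv2.connectedComponentsWithStats(m)
    for i in range(1,k):
        if st[i,4]>25:
            q=max(cv2.findContours((l==i).astype(np.uint8),0,1)[0],key=len);r=cv2.minAreaRect(q)
            print(st[i],ce[i]+[x0,y0],'rect',np.array(r[0])+[x0,y0],r[1:],);
comps(t,400,170,490,235,35);print();comps(s,230,80,300,180,45)
E
```

```text
[ 56  14  24  23 385] [467.57922078 195.45714286] rect [467.60549927 195.51835442] ((19.156524658203125, 20.21013832092285), 73.3007583618164)
[  6  24  22  28 355] [416.18591549 207.4056338 ] rect [416.4409008  207.81425858] ((27.808103561401367, 14.553773880004883), 72.34988403320312)

[  7   4  21  10 129] [247.          88.54263566] rect [246.85000229  88.45000076] ((18.97366714477539, 9.170605659484863), 18.434947967529297)
[ 26  57  25  32 298] [269.0738255  151.76510067] rect [269.73530197 152.44117737] ((27.8915958404541, 24.98116683959961), 75.96376037597656)
```

Run:
```python
from h import *
print('cap',tri((467.6,195.5),(247,88.5)))
c=onz('top',(467.6,195.5),.433);print(c)
print('knob',tri((416.8,207.8),(270,152.5)))
for z in(.215,.24,.256):
  k=onz('top',(416.8,207.8),z);d=c-k;print(k,np.hypot(*d[:2]),np.degrees(np.arctan2(d[1],d[0])))
for dx in(0,.004):
 for yaw in(-70,-73,-76):
  a=np.radians(yaw);u=np.array([np.cos(a),np.sin(a)]);o=c[:2]-u*dx
  P=[*(o-u*.081),.215];B=o-u*.115
  print(yaw,P,B,proj('top',[P]),proj('side',[P,[*(o-u*.096),.215]]))
```

```text
cap (array([ 0.52677605, -0.31755714,  0.4178261 ]), np.float64(0.0019646134068320555))
[ 0.52649525 -0.31194193  0.433     ]
knob (array([ 0.50341391, -0.24218397,  0.21161185]), np.float64(0.005426393697267732))
[ 0.50547792 -0.24293748  0.215     ] 0.07213419188588426 -73.06034765085445
[ 0.5044926  -0.23613846  0.24      ] 0.07893214195059159 -73.81414303822977
[ 0.50386199 -0.23178708  0.256     ] 0.08328903972093542 -74.23195232212724
-70 [np.float64(0.4987916198259852), np.float64(-0.23582682782317904), 0.215] [ 0.48716293 -0.20387728] [[414.56773526 209.97925597]] [[271.30730986 151.8380418 ]
 [274.83780671 153.06940781]]
-73 [np.float64(0.5028131433528227), np.float64(-0.23448124487383176), 0.215] [ 0.49287251 -0.20196688] [[414.09553457 208.68639136]] [[270.48187854 152.34847327]
 [273.86221657 153.67972431]]
-76 [np.float64(0.5068995778917913), np.float64(-0.23334797627848192), 0.215] [ 0.49867423 -0.20035792] [[413.69149203 207.37258853]] [[269.60376242 152.84099263]
 [272.82298894 154.26900032]]
-70 [np.float64(0.49742353925268257), np.float64(-0.23206805734003538), 0.215] [ 0.48579485 -0.20011851] [[413.36678857 210.43276819]] [[272.24578865 152.16536425]
 [275.78445439 153.39957941]]
-73 [np.float64(0.5016436565339317), np.float64(-0.23065602584997963), 0.215] [ 0.49170302 -0.19814166] [[412.87156255 209.07584884]] [[271.38022491 152.70226171]
 [274.7689799  154.03682754]]
-76 [np.float64(0.5059318903093927), np.float64(-0.22946679337337794), 0.215] [ 0.49770655 -0.19647674] [[412.4478813  207.69698959]] [[270.45909314 153.22040639]
 [273.68688217 154.65221231]]
```

The crop shows the cap centred at about (467.6,195.5), the knob at (416.5,208) and the dispenser's front facing world +y. Plan: spread the fingers and push the bowl like a cradle straight to its spot, then sweep the upper +y wing three times with the fingers shut.

Run:
```python
from h import *
print('pin ends',onz('top',(250,131),.027),onz('top',(337,134),.027),'near edge',onz('top',(292,140.5),.027))
print('pan',onz('top',(303,233.5),.12), 'spoon',onz('top',(361,250),.01))
print('canister',onz('top',(390,128),.2))
b=np.array([.650,.142]);sp=np.array([.4925,-.203]);d=(sp-b)/np.linalg.norm(sp-b);print(d,np.linalg.norm(sp-b))
g=b-d*.095;s=ctrl.get_state();Rm=R.from_quat(s['tcp_rot']).as_matrix()
print('target',g,'tool shift mm',1e3*Rm.T@np.r_[g-s['eef_pos'][:2],0], 'spin', np.arctan2(Rm[1,0],Rm[0,0])-np.arctan2(-d[1],-d[0]))
```

```text
pin ends [0.80129882 0.30994266 0.027     ] [ 0.7866786  -0.00954725  0.027     ] near edge [0.76425718 0.15574154 0.027     ]
pan [0.42699011 0.11422794 0.12      ] spoon [ 0.36227397 -0.0917006   0.01      ]
canister [ 0.76170481 -0.16909098  0.2       ]
[-0.41529235 -0.909688  ] 0.3792509063931159
target [0.68945277 0.22842036] tool shift mm [-5.88398338e+02 -2.48371390e+02  3.33479288e-01] spin 1.692196372819772
```

Call:
arm_command(steps=[80, 1, 0, 0, 0.5, 80, -1, -0.4, 0, 1, 80, 0, 0, 0, 1, 80, 0, 0, 0, 1, 80, 0, 0, 0, 1, 80, 0, 0, 0, 1, 80, 0, 0, 0, 1, 80, 0, 0, 0, 1])

```text
time: 0.77
eef_pos: [0.1997, 0.6326, 0.2305]
tcp_rot: [0.506, 0.862, -0.001, 0.0]
contact_force: [-0.2, -1.0, 0.6]
opening: 0.804
finger_force: 0.0
```

Call:
arm_command(steps=[80, 0, 0, 0, 1, 80, 0, 0, 0, 1, 80, 0, 0, 0, 1, 80, 0, 0, 0, 1, 80, 0, 0, 0, 1, 80, 0, 0, 0, 1, 80, 0, 0, 0, 1, 80, 0, 0, 0, 1])

```text
time: 1.43
eef_pos: [0.1997, 0.6326, 0.2305]
tcp_rot: [0.802, 0.597, -0.001, 0.0]
contact_force: [-0.3, 0.5, -0.1]
opening: 0.8
finger_force: 0.0
```

Call:
arm_command(steps=[80, 0, 0, 0, 1, 80, 0, 0, 0, 0.38, 80, -0.26, 0.98, 0, 0, 80, -0.26, 0.98, 0, 0, 80, -0.26, 0.98, 0, 0, 80, -0.26, 0.98, 0, 0, 80, -0.26, 0.98, 0, 0, 80, -0.26, 0.98, 0, 0])

```text
time: 2.1
eef_pos: [0.3184, 0.5358, 0.2306]
tcp_rot: [0.84, 0.543, -0.001, 0.0]
contact_force: [0.1, 0.1, 0.4]
opening: 0.802
finger_force: 0.0
```

Call:
arm_command(steps=[80, -0.26, 0.98, 0, 0, 80, -0.26, 0.98, 0, 0, 80, -0.26, 0.98, 0, 0, 80, -0.26, 0.98, 0, 0, 80, -0.26, 0.98, 0, 0, 80, -0.26, 0.98, 0, 0, 80, -0.26, 0.98, 0, 0, 80, -0.26, 0.98, 0, 0])

```text
time: 2.77
eef_pos: [0.4757, 0.4078, 0.2307]
tcp_rot: [0.84, 0.542, -0.001, -0.0]
contact_force: [0.3, 0.2, 0.5]
opening: 0.799
finger_force: 0.0
```

Call:
arm_command(steps=[80, -0.26, 0.98, 0, 0, 80, -0.26, 0.98, 0, 0, 80, -0.26, 0.98, 0, 0, 80, -0.26, 0.98, 0, 0, 80, -0.26, 0.98, 0, 0, 80, -0.26, 0.98, 0, 0, 80, -0.26, 0.98, 0, 0, 80, 0, 0, 0, 0])

```text
time: 3.43
eef_pos: [0.6155, 0.2934, 0.2304]
tcp_rot: [0.841, 0.541, -0.0, 0.001]
contact_force: [-1.2, 0.1, 0.7]
opening: 0.795
finger_force: 0.0
```

Call:
arm_command(steps=[80, -0.28, 0.94, 0, 0, 80, -0.28, 0.94, 0, 0, 80, -0.28, 0.94, 0, 0, 80, -0.28, 0.94, 0, 0, 80, 0, 0, 0, 0, 80, 0, 0, 1, 0, 80, 0, 0, 1, 0, 80, 0, 0, 1, 0])

```text
time: 4.1
eef_pos: [0.6864, 0.2333, 0.1557]
tcp_rot: [0.84, 0.543, 0.0, -0.0]
contact_force: [0.2, 0.4, -0.5]
opening: 0.802
finger_force: 0.0
```

Call:
arm_command(steps=[80, 0, 0, 0.7, 0, 80, 0, 0, 0, 0])

```text
time: 4.27
eef_pos: [0.6826, 0.2328, 0.1321]
tcp_rot: [0.84, 0.543, -0.005, -0.002]
contact_force: [-0.8, 0.8, -1.1]
opening: 0.795
finger_force: 0.0
```

Run:
```python
from h import *
a=snap('top','t2');b=snap('side','s2')
c=np.hstack([cv2.resize(a[90:240,230:430],None,fx=2,fy=2),cv2.resize(b[130:330,180:380],None,fx=2,fy=2)[:300]])
cv2.imwrite('pics/c2.png',c[:,:,::-1])
s=ctrl.get_state();print(s['eef_pos'],s['qpos'])
```

```text
[0.68574714 0.2332225  0.1378506 ] [1.87997212e-01 4.71851442e-01 1.51019578e+00 2.30529181e-04
 1.16210607e+00 6.11362198e-01]
```

View pics/c2.png

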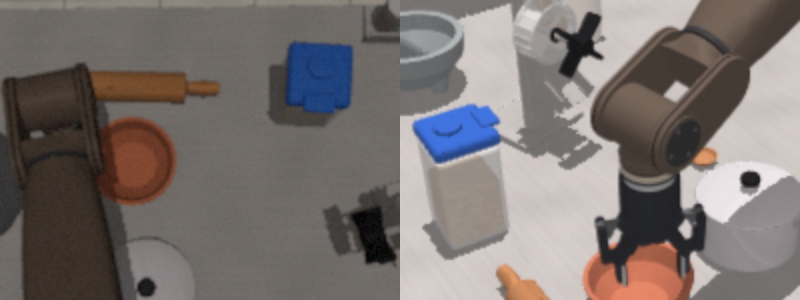

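The gripper is behind the bowl and clear of the rolling pin (crop: bowl at (137,160), fingers on its far side). Correcting about 5 mm sideways and descending.

Call:
arm_command(steps=[80, 0, 0.2, 0, 0, 80, 0, 0, 1, 0, 80, 0, 0, 1, 0, 80, 0, 0, 1, 0, 80, 0, 0, 1, 0, 80, 0, 0, 0.6, 0, 80, 0, 0, 0, 0])

```text
time: 4.95
eef_pos: [0.6897, 0.2302, 0.0207]
tcp_rot: [0.84, 0.542, -0.002, -0.001]
contact_force: [-1.1, -0.5, -0.3]
opening: 0.799
finger_force: 0.0
```

Call:
arm_command(steps=[80, -0.2, 0, 0, 0, 80, -0.3, 0, 0, 0, 80, -0.3, 0, 0, 0, 80, -0.4, 0, 0, 0, 80, -0.4, 0, 0, 0, 80, -0.4, 0, 0, 0, 80, -0.4, 0, 0, 0, 80, -0.4, 0, 0, 0])

```text
time: 5.62
eef_pos: [0.6643, 0.1668, 0.0265]
tcp_rot: [0.84, 0.542, 0.003, 0.001]
contact_force: [2.0, 5.3, 1.9]
opening: 0.805
finger_force: 2.7
```

Call:
arm_command(steps=[80, -0.4, 0, 0, 0, 80, -0.4, 0, 0, 0, 80, -0.4, 0, 0, 0, 80, -0.4, 0, 0, 0, 80, -0.4, 0, 0, 0, 80, -0.4, 0, 0, 0, 80, -0.4, 0, 0, 0, 80, -0.4, 0, 0, 0])

```text
time: 6.28
eef_pos: [0.6314, 0.0937, 0.0265]
tcp_rot: [0.84, 0.542, 0.003, 0.001]
contact_force: [2.3, 5.4, 3.3]
opening: 0.799
finger_force: 2.8
```

```bash
cat >> h.py <<'E'
def bowl(n='top'):
    im=snap(n,'b_'+n);h=cv2.cvtColor(im,cv2.COLOR_RGB2HSV)
    m=((h[...,0]<14)&(h[...,1]>120)&(h[...,2]>60)).astype(np.uint8)
    out=[]
    k,l,st,ce=cv2.connectedComponentsWithStats(m)
    for i in range(1,k):
        if st[i,4]>250:
            q=max(cv2.findContours((l==i).astype(np.uint8),0,1)[0],key=len)
            cc,rr=cv2.minEnclosingCircle(q);out.append((st[i],cc,rr,onz(n,cc,.062)))
    return out
E
python3 - <<'E'
from h import *
for n in('top',):
  for o in bowl(n):print(*o)
snap('side','s3')
E
```

```text
[248 126  91  15 599] (293.0, 133.5) 45.069488525390625 [0.78156113 0.14966203 0.062     ]
[324 163  29  44 923] (331.0, 184.58139038085938) 21.78901481628418 [0.5966791  0.01619854 0.062     ]
```

View pics/s3.png

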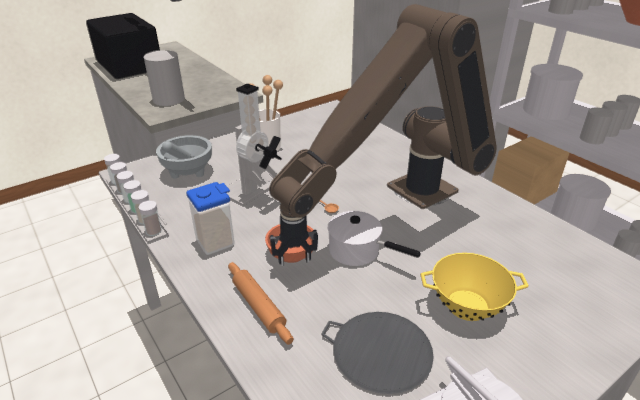

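The bowl is sliding flat in front of the fingers, at (0.597, 0.017), on course. Continuing.

Call:
arm_command(steps=[80, -0.4, 0, 0, 0, 80, -0.4, -0.02, 0, 0, 80, -0.4, -0.02, 0, 0, 80, -0.4, -0.02, 0, 0, 80, -0.4, -0.02, 0, 0, 80, -0.4, -0.02, 0, 0, 80, -0.4, -0.02, 0, 0, 80, -0.4, 0, 0, 0])

```text
time: 7.05
eef_pos: [0.5953, 0.0226, 0.0254]
tcp_rot: [0.84, 0.542, 0.002, 0.0]
contact_force: [2.3, 6.0, 3.4]
opening: 0.799
finger_force: 3.1
```

Call:
arm_command(steps=[80, -0.4, 0, 0, 0, 80, -0.4, 0, 0, 0, 80, -0.4, 0, 0, 0, 80, -0.4, 0, 0, 0, 80, -0.4, 0, 0, 0, 80, -0.4, 0, 0, 0, 80, -0.4, 0, 0, 0, 80, -0.4, 0, 0, 0])

```text
time: 7.72
eef_pos: [0.5622, -0.0504, 0.0253]
tcp_rot: [0.84, 0.542, 0.002, 0.0]
contact_force: [3.2, 6.1, 4.2]
opening: 0.804
finger_force: 3.3
```

Run:
```python
from h import *
for o in bowl():print(*o)
s=ctrl.get_state();p=np.array(s['eef_pos']);d=np.array([-.4153,-.9097]);Rm=R.from_quat(s['tcp_rot']).as_matrix()
b=p[:2]+.083*d;print(p,b,1e3*Rm.T@np.r_[np.array([.4925,-.203])-b,0],s['contact_force'])
```

```text
[248 126  91  15 612] (293.0, 134.5) 45.02509307861328 [0.77793284 0.14968133 0.062     ]
[370 184  25  42 596] (375.5, 204.5) 21.22508430480957 [ 0.5245823  -0.13959233  0.062     ]
[ 0.56134851 -0.05205638  0.02503288] [ 0.52687861 -0.12756148] [-8.29022952e+01 -2.60933967e-01 -1.68073255e-02] [2.25922737 1.08901664 1.70145389]
```

Call:
arm_command(steps=[80, -0.4, 0, 0, 0, 80, -0.4, 0, 0, 0, 80, -0.4, 0, 0, 0, 80, -0.4, 0, 0, 0, 80, -0.4, 0, 0, 0, 80, -0.4, 0, 0, 0, 80, -0.4, 0, 0, 0, 80, -0.4, 0, 0, 0])

```text
time: 8.43
eef_pos: [0.5289, -0.1231, 0.0248]
tcp_rot: [0.84, 0.542, 0.001, -0.0]
contact_force: [2.7, 7.6, 4.9]
opening: 0.802
finger_force: 3.5
```

Call:
arm_command(steps=[80, 0, 0, 0, 0, 80, 0.4, 0, 0, 0, 80, 1, 0, 0, 0, 80, 1, 0, 0, 0, 80, 1, 0, 0, 0, 80, 0, 0, -1, 0, 80, 0, 0, -1, 0, 80, 0, 0, -1, 0])

```text
time: 9.1
eef_pos: [0.562, -0.0445, 0.0981]
tcp_rot: [0.839, 0.543, -0.002, -0.001]
contact_force: [0.5, -0.7, 0.9]
opening: 0.803
finger_force: 0.0
```

Call:
arm_command(steps=[50, 0, 0, -1, 1, 20, 0, 0, -1, 1, 0, 0, 0, -1, 1, 0, 0, 0, -1, 1, 0, 0, 0, -1, 1, 0, 0, 0, -1, 1, 0, 0, 0, -1, 1, 0, 0, 0, -1, 1])

```text
time: 9.77
eef_pos: [0.5625, -0.0454, 0.2991]
tcp_rot: [0.985, 0.17, -0.001, 0.0]
contact_force: [0.2, 0.1, 0.5]
opening: 0.0
finger_force: 0.0
```

Run:
```python
from h import *
for o in bowl():print(*o)
s=ctrl.get_state();print(s['eef_pos'],s['tcp_rot'],s['qpos'])
b=snap('side','s4');a=cv2.imread('pics/b_top.png')
c=np.hstack([cv2.resize(a[160:240,360:480],None,fx=3.75,fy=3.75,interpolation=2),cv2.resize(b[80:220,210:310],None,fx=2.857,fy=2.857,interpolation=2)[:300,:,::-1]])if 0 else None
A=cv2.resize(a[160:240,360:480],None,fx=3.75,fy=3.75,interpolation=2);B=cv2.resize(b[80:230,210:310,::-1],None,fx=3,fy=3,interpolation=2)
c=np.zeros((450,750,3),np.uint8);c[:300,:450]=A;c[:,450:]=B;cv2.imwrite('pics/c4.png',c)
```

```text
[248 126  76  15 527] (285.5, 134.5) 37.530086517333984 [0.77822034 0.17649206 0.062     ]
[384 192  30  44 854] (393.7268371582031, 213.314697265625) 21.957387924194336 [ 0.49292785 -0.2029546   0.062     ]
[ 0.56484898 -0.04594132  0.30574814] [0.98564981 0.16875564 0.00337911 0.00213717] [-2.59673324e-01 -5.86268946e-03  1.76648208e+00 -1.09526941e-03
  1.37304933e+00  9.72197047e-01]
```

View pics/c4.png

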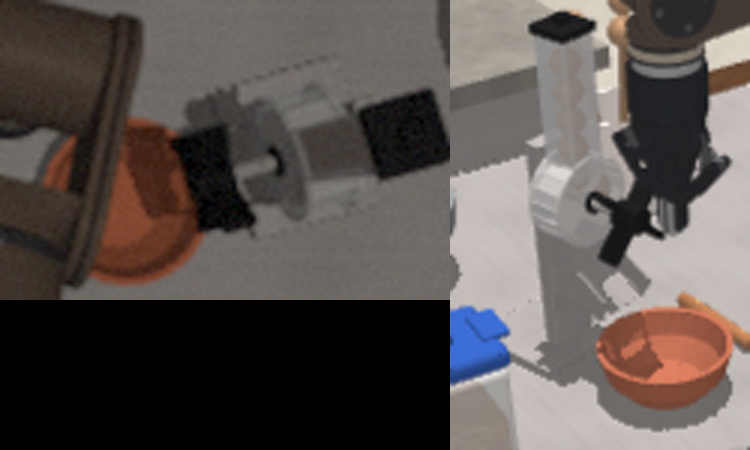

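The bowl measures (0.493,-0.203), on its spot and upright; the wings still form an X and the fingers are shut. Moving to the +y side of the knob.

Call:
arm_command(steps=[0, 0, 0, 0, 0.4, 0, -0.25, 0.92, 0, 0, 0, -0.25, 0.92, 0, 0, 0, -0.25, 0.92, 0, 0, 0, -0.25, 0.92, 0, 0, 0, -0.25, 0.92, 0, 0, 0, -0.25, 0.92, 0, 0, 0, -0.25, 0.92, 0, 0])

```text
time: 10.53
eef_pos: [0.5695, -0.2131, 0.2966]
tcp_rot: [0.988, 0.154, -0.002, -0.001]
contact_force: [1.1, -0.2, -0.3]
opening: -0.002
finger_force: 0.0
```

Call:
arm_command(steps=[0, 0, 0, 0, 0, 0, 0, 0, 0, 0])

```text
time: 10.7
eef_pos: [0.5695, -0.213, 0.2967]
tcp_rot: [0.988, 0.152, -0.002, -0.001]
contact_force: [-0.5, -0.0, 0.2]
opening: -0.005
finger_force: 0.0
```

```bash
cat >> h.py <<'E'
def rel():
    s=ctrl.get_state();p=np.array(s['eef_pos']);a=np.radians(-73);u=np.array([np.cos(a),np.sin(a),0]);v=np.array([-u[1],u[0],0])
    e=p-[.5035,-.2355,.215];q=s['tcp_rot'];print('rel knob mm own x,y,z',np.round(1e3*np.array([e@u,e@v,e[2]]),1),'toolx',np.degrees(2*np.arctan2(q[1],q[0])),s['contact_force'],s['time'])
E
python3 -c "
from h import *
rel()"
```

```text
rel knob mm own x,y,z [-2.2 69.6 81.7] toolx 17.534789489820138 [-0.45133396 -0.03163458  0.1724856 ] 10.7
```

Call:
arm_command(steps=[0, 0, 0, 1, 0, 0, 0, 0, 1, 0, 0, 0, 0, 0.1, 0, 0, 0, 0, 0, 0])

```text
time: 11.03
eef_pos: [0.5689, -0.2108, 0.2433]
tcp_rot: [0.988, 0.154, -0.002, -0.002]
contact_force: [0.6, 0.6, 0.1]
opening: -0.001
finger_force: 0.0
```

Call:
arm_command(steps=[0, -0.4, 0, 0, 0, 0, -0.4, 0, 0, 0, 0, -0.4, 0, 0, 0, 0, -0.4, 0, 0, 0, 0, -0.4, 0, 0, 0, 0, -0.4, 0, 0, 0, 0, -0.4, 0, 0, 0, 0, -0.2, 0, 0, 0])

```text
time: 11.7
eef_pos: [0.497, -0.236, 0.247]
tcp_rot: [0.988, 0.153, -0.0, 0.0]
contact_force: [0.0, 0.4, -0.3]
opening: -0.003
finger_force: 0.0
```

Call:
arm_command(steps=[0, 0, 0, 0, 0, 0, 0, 0, 0, 0])

```text
time: 11.87
eef_pos: [0.4978, -0.2356, 0.2458]
tcp_rot: [0.988, 0.152, -0.001, -0.0]
contact_force: [-0.2, 0.6, -0.2]
opening: -0.002
finger_force: 0.0
```

```bash
cat >> h.py <<'E'
def look(f):
    rel();a=snap('top','t');b=snap('side','s')
    c=np.zeros((450,750,3),np.uint8);c[:300,:450]=cv2.resize(a[160:240,360:480,::-1],None,fx=3.75,fy=3.75,interpolation=2)
    c[:,450:]=cv2.resize(b[80:230,210:310,::-1],None,fx=3,fy=3,interpolation=2);cv2.imwrite('pics/'+f+'.png',c)
E
python3 -c "
from h import *
look('c5')"
```

```text
rel knob mm own x,y,z [-1.5 -5.5 30.8] toolx 17.525001880706675 [-0.2454876   0.63446368 -0.21577276] 11.8667
```

View pics/c5.png

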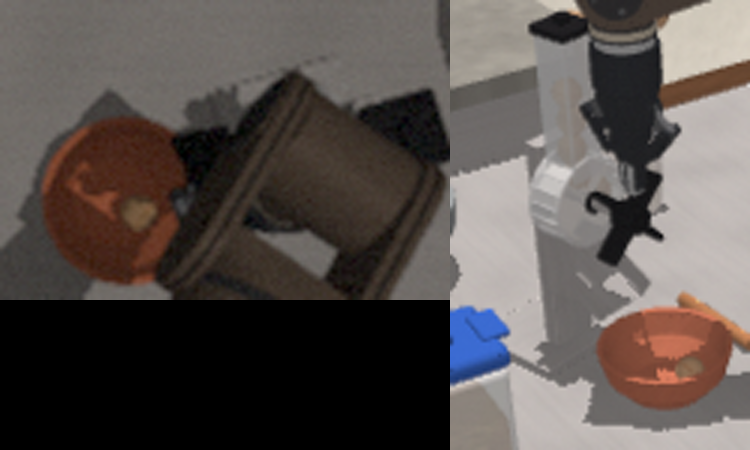

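The first click worked: one walnut is in the bowl and the wings are back in an X. Second stroke.

Call:
arm_command(steps=[0, 0, 0, -1, 0, 0, 0, 0, -1, 0, 0, 1, 0, 0, 0, 0, 1, 0, 0, 0, 0, 1, 0, 0, 0, 0, 0, 0, 0, 0, 0, 0, 0, 1, 0, 0, 0, 0, 1, 0])

```text
time: 12.63
eef_pos: [0.5713, -0.2132, 0.2474]
tcp_rot: [0.988, 0.153, 0.001, 0.001]
contact_force: [0.4, -0.8, -0.7]
opening: -0.0
finger_force: 0.0
```

Call:
arm_command(steps=[0, 0, 0, 0.1, 0, 0, 0, 0, 0, 0])

```text
time: 12.8
eef_pos: [0.5687, -0.2122, 0.241]
tcp_rot: [0.988, 0.153, -0.002, -0.002]
contact_force: [-0.4, 0.4, -0.6]
opening: 0.001
finger_force: 0.0
```

```bash
python3 -c "
from h import *
rel()"
```

```text
rel knob mm own x,y,z [-3.2 69.2 26. ] toolx 17.589151353348786 [-0.39716442  0.43610829 -0.57695091] 12.8
```

Call:
arm_command(steps=[0, -0.4, 0, 0, 0, 0, -0.4, 0, 0, 0, 0, -0.4, 0, 0, 0, 0, -0.4, 0, 0, 0, 0, -0.4, 0, 0, 0, 0, -0.4, 0, 0, 0, 0, -0.4, 0, 0, 0, 0, -0.2, 0, 0, 0])

```text
time: 13.47
eef_pos: [0.4968, -0.2362, 0.2444]
tcp_rot: [0.988, 0.152, -0.001, 0.0]
contact_force: [-0.4, 0.0, -0.1]
opening: 0.003
finger_force: 0.0
```

Call:
arm_command(steps=[0, 0, 0, 0, 0, 0, 0, 0, 0, 0, 0, 0, 0, 0, 0])

```text
time: 13.72
eef_pos: [0.4983, -0.2355, 0.2433]
tcp_rot: [0.988, 0.153, -0.0, -0.0]
contact_force: [-0.7, -0.5, 0.2]
opening: -0.001
finger_force: 0.0
```

```bash
python3 -c "
from h import *
look('c6')"
```

```text
rel knob mm own x,y,z [-1.5 -5.  28.3] toolx 17.558101844947185 [-0.6549069  -0.52201059  0.16814043] 13.7167
```

View pics/c6.png

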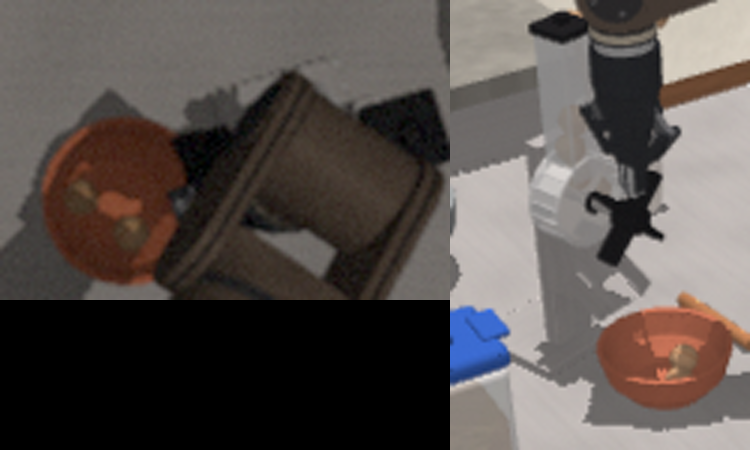

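Two walnuts are in the bowl and the knob is at its second click. Third stroke, the same way.

Call:
arm_command(steps=[0, 0, 0, -1, 0, 0, 0, 0, -1, 0, 0, 1, 0, 0, 0, 0, 1, 0, 0, 0, 0, 1, 0, 0, 0, 0, 0, 0, 0, 0, 0, 0, 0, 1, 0, 0, 0, 0, 1, 0])

```text
time: 14.48
eef_pos: [0.5714, -0.2132, 0.245]
tcp_rot: [0.988, 0.153, 0.001, 0.001]
contact_force: [-0.4, -0.9, -1.3]
opening: 0.0
finger_force: 0.0
```

Call:
arm_command(steps=[0, 0, 0, 0, 0, 0, 0, 0, 0, 0])

```text
time: 14.65
eef_pos: [0.5689, -0.2123, 0.2418]
tcp_rot: [0.988, 0.153, -0.002, -0.001]
contact_force: [0.1, 0.6, 0.1]
opening: -0.001
finger_force: 0.0
```

Call:
arm_command(steps=[0, -0.4, 0, 0, 0, 0, -0.4, 0, 0, 0, 0, -0.4, 0, 0, 0, 0, -0.4, 0, 0, 0, 0, -0.4, 0, 0, 0, 0, -0.4, 0, 0, 0, 0, -0.4, 0, 0, 0, 0, -0.2, 0, 0, 0])

```text
time: 15.32
eef_pos: [0.4968, -0.2362, 0.2444]
tcp_rot: [0.988, 0.152, -0.0, 0.0]
contact_force: [0.3, -0.1, -0.7]
opening: 0.001
finger_force: 0.0
```

Call:
arm_command(steps=[0, 0, 0, 0, 0, 0, 0, 0, 0, 0, 0, 0, 0, 0, 0])

```text
time: 15.57
eef_pos: [0.4983, -0.2355, 0.2433]
tcp_rot: [0.988, 0.153, -0.0, -0.0]
contact_force: [-0.9, 0.4, -1.1]
opening: -0.005
finger_force: 0.0
```

Call:
arm_command(steps=[0, 0, 0, -1, 0, 0, 0, 0, -1, 0, 0, 0, 0, -1, 0, 0, 0, -1, 0, 0, 0, 0, -1, 0, 0, 0, 0, -1, 0, 0, 0, 0, -1, 0, 0, 0, 0, -1, 0, 0])

```text
time: 16.23
eef_pos: [0.4605, -0.1152, 0.3184]
tcp_rot: [0.988, 0.153, -0.0, -0.0]
contact_force: [0.2, 0.1, -0.5]
opening: 0.003
finger_force: 0.0
```

Call:
arm_command(steps=[0, 0, -1, 0, 0, 0, 0, -1, 0, 0, 0, 0, -1, 0, 0, 0, 0, -1, 0, 0, 0, 0, -1, 0, 0, 0, 0, 0, 0, 0, 0, 0, 0, 0, 0])

```text
time: 16.82
eef_pos: [0.423, 0.0036, 0.3188]
tcp_rot: [0.988, 0.154, -0.0, 0.0]
contact_force: [0.2, -0.2, 0.3]
opening: 0.003
finger_force: 0.0
```

```bash
python3 -c "
from h import *
look('c7')
a=cv2.imread('pics/t.png');o=cv2.imread('pics/t1.png');d=cv2.absdiff(a,o).max(2);print(bowl()[-1])"
```

```text
rel knob mm own x,y,z [-252.2   -7.   103.8] toolx 17.739372335285914 [ 0.1574432  -0.22340029  0.2518544 ] 16.8167
(array([ 371,  192,   43,   44, 1276], dtype=int32), (392.9344177246094, 213.37704467773438), 22.4737491607666, array([ 0.49273649, -0.20016596,  0.062     ]))
```

View pics/c7.png

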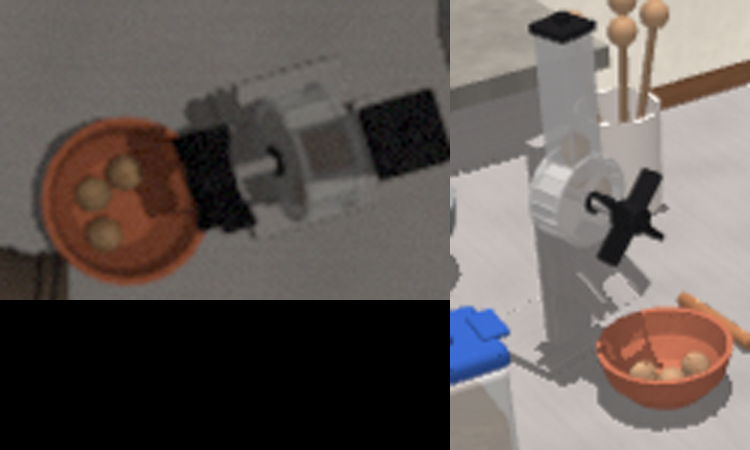

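View pics/t.png

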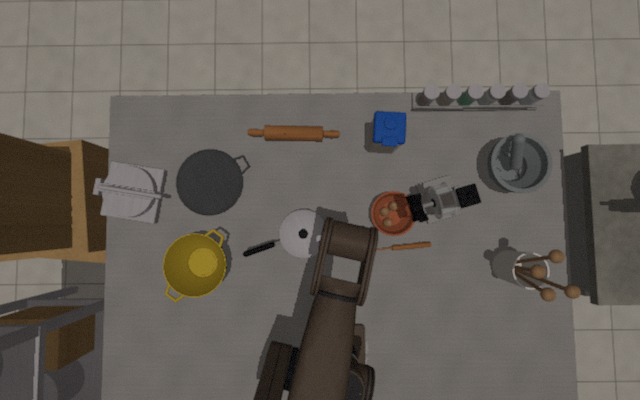

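Three walnuts are in the bowl at (0.493,-0.200), the knob rests in an X at its third click, the other objects in view have not moved, and the arm is clear. Handing in.

```bash
python3 -c "
from plant import ctrl
print(ctrl.sign_off())"
```

```text
the job is handed in; nothing more can be done
None
```

The job is handed in: the bowl stands upright under the chute with three walnuts in it, the knob rests in its third click, and nothing else was seen to move, though the arm hid the spoon's head in the last picture.

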